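Empty the housing and hold it on the bench hook

ROBOT

A 6-joint arm with a two-finger parallel gripper is mounted at the origin on a cart in front of the work surface, level with it; the furniture and walls round the work are solid. World frame = base frame: x ahead of the robot, y to its left, z up, the work surface at z = 0. Lengths are in m, angles in rad, forces in N, time in s.
With the tool pointing down it reaches from about 0.375 to 0.9 m from the base axis. Payload 3.1 kg.
Tool frame: the origin (TCP) lies where the fingers leave the gripper's body, on its centre line; the fingertips stand 70 mm ahead of it and the grasp point (between the pads) lies 51 mm ahead of it; z points along the fingers, y is the line along which they close (so a half turn about z gives the same grasp; the last joint's range is limited). The gripper opens to 87 mm and grips with 3 to 60 N. Pads are 19 mm wide; open, the fingers measure 117 mm over their backs; the gripper's body (75 mm by 190 mm) begins 51 mm behind the grasp point.
Start: joints at [1.018, 0.527, 1.433, -0, 1.181, -0.178], TCP at [0.229, 0.582, 0.292] pointing down, gripper open.
Joint ranges: [-3.08, 3.08], [-0.75, 2.2], [0.22, 2.44], [-1.43, 4.57], [0, 2.65], [-2.85, 2.85]. Speed limits (rad/s): [2.79, 2.79, 3.14, 3.14, 3.14, 3.14].

INTERFACE

Orientations are given as a unit quaternion [x, y, z, w].
In Python, from rig import robot gives the robot as it stands.
- The arm moves only by the tool send_rows, never from a script. Its argument "deltas" is text: rows parted by semicolons, each of 7 numbers parted by spaces: the shift along the tool's x, y, z in mm, then the turn, a rotation vector about the tool's x, y, z in degrees, then the opening, from 0 (shut) to 1 (fully open). A call has 1 to 10 rows; each row shifts and turns the commanded pose from where the row before left it, along the tool's axes as they then stand; what a row does not reach is not made up. A row lasts 1/8 s, in which the tool goes at most 62.5 mm and 10.7 degrees, less where a joint would pass 70% of its speed; a pose out of reach is approached as far as the arm can. A call is refused whole if a number of a shift passes 62.5 or a number of a turn 10.7, either way. A call with a gripper value outside its range is refused whole. The fingers move at their own pace and stop on an object; "newtons" is the grip in N (left out, the last holds). Time passes only in rows, so rows that do not move let the fingers close. It gives the time, the measured TCP pose, the force, the opening and the grip force at its end, in the units of the state.
- robot.get_obs(): the state, without advancing time (a new reading comes with each control period).
- robot.camera(name): name is "scene" or "side" or "wrist"; returns a dict with "image" (480x640x3 uint8, red, green, blue), "depth" (480x640 float32, m along the optical axis (not along the pixel's ray), 0 where there is no reading), "fovy" (degrees; the focal length in pixels is half the picture's height over the tangent of half this angle, whatever the lens; pixels are square), "cx", "cy" (the principal point, pixels), "k1" (the pictures are not rectified: a ray, as slopes to the right and down, at radius r is drawn at 1 + k1 r^2 times it, then the intrinsics apply), "rvec" (rotation vector, rad) and "tvec" (3), from world to camera coordinates, as OpenCV has them. Camera axes: x right, y down, z forward; pixel columns grow to the right and rows downward; lengths in m; the calibration is good to about 2 mm. A picture is of the moment at which its call begins.
- robot.hand_in(): hands the job in; it is judged then, once.
Trained networks look in the newest picture that a camera, given by its name, has taken for a name from the list of things; names that differ only in an ending like _2 or _b are one class to them, and where a whole thing is asked for, a point or a joint stands for the part that bears it (a point fixed in the world has none). Each returns a list of dicts, best first, with "p" (0 to 1); they miss things now and then, are a little off and sometimes report something else, mostly with a low value. They report only what shows in the picture. A call takes as long as a camera call. They do not tell look-alikes from the thing itself.
- robot.find_in(camera, thing): "box" ([left, top, right, bottom] in pixels, round what is visible of it).
- robot.cut_out(camera, thing): "region" (480x640 bool, what is visible of it) and "box" ([left, top, right, bottom] in pixels, round what is visible of it).
The state is a dict: "time": time; "q": joint angles; "joint_velocities": joint speeds; "joint_torque": joint torques, N m; "position": TCP position; "tool_rot": TCP orientation; "ft_force": force on the tool from outside, world axes, zero at the start; "moment": the same for the moment, N m; "grip_width": finger opening in m; "grip_force": force on a finger pad.
Only numpy, scipy, OpenCV 4.12 (cv2) and the standard library are available. Lean on these libraries where they do the work, as an engineer would, in place of code of your own. Each camera call takes 0.05 s, during which the arm holds its last target. There are 200 camera calls.

TASK

Tip the three brass blanks out of the aluminium housing into the wooden tray, then stand the empty housing upright on the bench hook with its straight-walled end square against the fence. Press it firmly, with 10 newtons or more each way, down onto the board and forward against the fence at once, and finish while still holding it pressed like that; leave the tape roll, the steel block and the white puck where they are.

Things in the scene. Friction and masses are not known exactly. Their poses are not given: they have to be found in the camera images.
- housing: loose open-topped aluminium box 84 long (own x), 62 wide (own y), 38 high, 0.15 to 0.31 kg, smooth (friction on blanks and bench hook about 0.3), walls 4 and floor 5 thick. Origin: centre of the underside; z up out of the open top. Outside all walls are upright; inside, the +x end is straight and the -x end is a ramp. Starts on the worktop, blanks in it, straight end away from the robot
- housing_floor (a point): centre of the housing's flat inner floor: 18 from its origin along own x, 5 above the underside. The flat runs from own x = -2 to 38 and y = -27 to 27; from x = -2 the ramp rises at about 40 degrees to the rim at x = -40. Blanks slide out over the ramp when the -x end is tipped down by 95 to 100 degrees
- housing_end (a point): centre of the lower outer edge of the housing's straight-walled (+x) end, on the underside; moves with the housing
- blank_0: loose hexagonal brass blank, about 14 across and 11 high, 15 g; origin: centre of its underside; starts inside the housing
- blank_1: second such brass blank
- blank_2: third such brass blank
- tray: fixed open wooden tray, outside 200 (own x) x 170 (own y) x 32 high, walls and floor 6 thick; origin: centre of the underside; stands on the left or the right side of the worktop
- bench_hook: fixed bench hook: wooden board 200 (own x) x 210 (own y), top 18 above the worktop, with a wooden fence along its far edge, 32 high above the board, 22 thick, as long as the board is wide. Origin: centre of the underside; own +x points squarely to the fence. Stands left or right, opposite to the tray, turned a little
- fence_foot (a point): middle of the line where the fence's working face meets the board top: 78 from the bench hook's origin along its x, 18 above the worktop; its axes are those of the bench hook; the fence runs along y, the housing goes on the -x side
- hook_board: the board of the bench hook alone (rigid, fixed)
- hook_fence: the fence of the bench hook alone (rigid, fixed)
- tape_roll: bystander: loose roll of tape, 62 across, 19 high; to be left alone
- block: bystander: loose grey steel block 68 x 68 x 18; to be left alone
- pot: bystander: loose white puck with a small knob on top, 49 across, 32 high; to be left alone
Not all that is in view belongs to the job. Leave any blue look-alike of the housing alone.

How it is judged:
By the outcome, as a careful person would: the job done as asked, in the order asked, and still so for the second after the job is handed in, while the arm keeps its last pose, push and grip.
It also fails if it takes over 64 s, if anything falls off the work surface, if the arm or the gripper's body presses on something with over 40 N, if the wrist force passes 120 N, or if a joint passes its speed limit or range.

## Working session

There is one attempt and no reset: what is moved stays moved. The work goes in short steps, Python scripts to look and compute and a tool call to move; the robot and the scene stay as the last step left them, time stands still between calls to the robot, and variables do not carry over. Pictures are saved under pics/ and viewed, at most 10 in all, crops included, and the job is handed in when it is done.

Besides the shell and the picture viewer there is one more tool, called as name(argument=value, ...) on one line, values as JSON. send_rows: Moves the arm, as the interface text tells. Its arguments: {"type":"object","properties":{"deltas":{"type":"string"},"newtons":{"type":"number"}},"required":["deltas"]}

```bash
ls; mkdir -p pics; cat > h.py <<'E'
import numpy as np, cv2
from rig import robot
from scipy.spatial.transform import Rotation as R
def cam(n): return robot.camera(n)
def intr(c):
    f=240/np.tan(np.radians(c["fovy"])/2)
    return np.array([[f,0,c["cx"]],[0,f,c["cy"]],[0,0,1.]]),np.array([c["k1"],0,0,0,0])
def cloud(c):
    K,d=intr(c)
    v,u=np.mgrid[0:480,0:640]
    p=cv2.undistortPoints(np.stack([u.ravel(),v.ravel()],1).astype(np.float64)[:,None],K,d).reshape(480,640,2)
    z=c["depth"]
    P=np.dstack([p*z[...,None],z])
    Rm=cv2.Rodrigues(np.array(c["rvec"],float))[0]
    W=(P-np.array(c["tvec"]).ravel())@Rm
    W[z<=0]=np.nan
    return W
def save(c,n): cv2.imwrite("pics/"+n+".png",c["image"][...,::-1])
E
python3 - <<'E'
from h import *
for n in ("scene","side"):
    c=cam(n); save(c,n+"0"); W=cloud(c); np.save(n+".npy",W)
    print(n, c["fovy"],c["k1"])
    for t in ("housing","blank_0","tray","bench_hook","hook_fence","tape_roll","block","pot"):
        for r in robot.cut_out(n,t)[:4]:
            Q=W[r["region"]]; Q=Q[~np.isnan(Q[:,0])]
            print(t,round(r["p"],2),np.round(r["box"]),len(Q), np.round(np.median(Q,0),3) if len(Q) else "", np.round(np.percentile(Q,2,axis=0),3),np.round(np.percentile(Q,98,axis=0),3))
print(robot.get_obs())
E
```

```text
pics
scene 55.11130802303578 -0.05643166049453516
housing 0.91 [241. 251. 288. 292.] 1354 [0.451 0.019 0.021] [ 0.406 -0.021 -0.001] [0.495 0.054 0.039]
housing 0.67 [278. 291. 326. 343.] 1490 [ 0.451 -0.113  0.017] [ 0.413 -0.161  0.001] [ 0.484 -0.073  0.039]
tray 0.81 [325. 312. 464. 437.] 10694 [ 0.514 -0.313  0.007] [ 0.408 -0.406  0.003] [ 0.62  -0.214  0.033]
bench_hook 0.66 [148. 144. 266. 243.] 5936 [0.468 0.289 0.018] [0.357 0.184 0.006] [0.573 0.41  0.051]
bench_hook 0.51 [147. 161. 266. 242.] 4910 [0.449 0.286 0.018] [0.354 0.183 0.006] [0.553 0.404 0.021]
hook_fence 0.76 [200. 149. 264. 193.] 1002 [0.547 0.313 0.047] [0.513 0.223 0.019] [0.583 0.42  0.053]
tape_roll 0.87 [286. 167. 318. 193.] 401 [0.683 0.199 0.017] [ 0.655  0.172 -0.001] [0.712 0.229 0.021]
block 0.76 [386. 243. 417. 276.] 728 [ 0.702 -0.137  0.017] [ 0.67  -0.171  0.003] [ 0.74 -0.1   0.02]
pot 0.63 [342. 259. 362. 283.] 396 [ 0.6   -0.087  0.017] [ 0.579 -0.106  0.002] [ 0.625 -0.062  0.03 ]
pot 0.51 [384. 243. 417. 278.] 745 [ 0.701 -0.136  0.017] [ 0.67  -0.17  -0.001] [ 0.74  -0.101  0.02 ]
pot 0.3
[... 1070 characters left out ...]
]
{'time': 0.9, 'q': array([ 1.01749561e+00,  5.27493651e-01,  1.43266125e+00,  6.58759480e-06,
        1.18142129e+00, -1.78485249e-01]), 'joint_velocities': array([-0.0015108 ,  0.00097874,  0.00177898,  0.00021912,  0.0007347 ,
       -0.000892  ]), 'joint_torque': array([ 4.06966774e-04, -4.39989388e+01, -1.76990926e+01,  6.34983159e-02,
        5.02139353e-02, -1.03478152e-05]), 'position': array([0.22877122, 0.58161702, 0.29226467]), 'tool_rot': array([1.86313875e-01, 9.82490275e-01, 8.77574923e-06, 9.91226820e-08]), 'ft_force': array([-0.47318313,  0.53052099,  0.24396947]), 'moment': array([-0.00359261, -0.02516956,  0.03981354]), 'grip_force': 0.0, 'grip_width': 0.08691180178834947}
```

```bash
python3 - <<'E'
import cv2,numpy as np
a=cv2.imread("pics/scene0.png"); 
c=cv2.resize(a[140:440,140:480],None,fx=2,fy=2,interpolation=cv2.INTER_CUBIC)[:600]
cv2.imwrite("pics/s1.png",c)
# top rims of housings & tray & fence
W=np.load("scene.npy");S=np.load("side.npy")
P=np.concatenate([W.reshape(-1,3),S.reshape(-1,3)]);P=P[~np.isnan(P[:,0])]
def rect(lo,hi,zl,zh,n):
    m=(P[:,0]>lo[0])&(P[:,0]<hi[0])&(P[:,1]>lo[1])&(P[:,1]<hi[1])&(P[:,2]>zl)&(P[:,2]<zh)
    Q=P[m]; r=cv2.minAreaRect((Q[:,:2]*1000).astype(np.float32)); print(n,m.sum(),r,np.median(Q[:,2]))
rect((.39,-.04),(.51,.075),.03,.045,"h1")
rect((.39,-.18),(.51,-.055),.03,.045,"h2")
rect((.38,-.43),(.65,-.18),.026,.04,"tray")
rect((.48,.2),(.61,.44),.045,.056,"fence")
rect((.33,.16),(.61,.44),.013,.023,"board")
E
```

```text
h1 726 ((448.6690673828125, 21.461238861083984), (68.81907653808594, 88.84229278564453), 68.56083679199219) 0.035676292589237796
h2 692 ((447.8625183105469, -113.64439392089844), (93.31129455566406, 66.91214752197266), 74.86589813232422) 0.03616453684383959
tray 2091 ((513.1837768554688, -306.2550354003906), (183.47085571289062, 206.45358276367188), 73.30927276611328) 0.03122422172696502
fence 1335 ((548.9569702148438, 326.214111328125), (25.882434844970703, 217.5357666015625), 15.79395580291748) 0.04950730703973876
board 10999 ((460.91241455078125, 301.64727783203125), (201.41653442382812, 219.07286071777344), 16.45351791381836) 0.017576116296151516
```

View pics/s1.png

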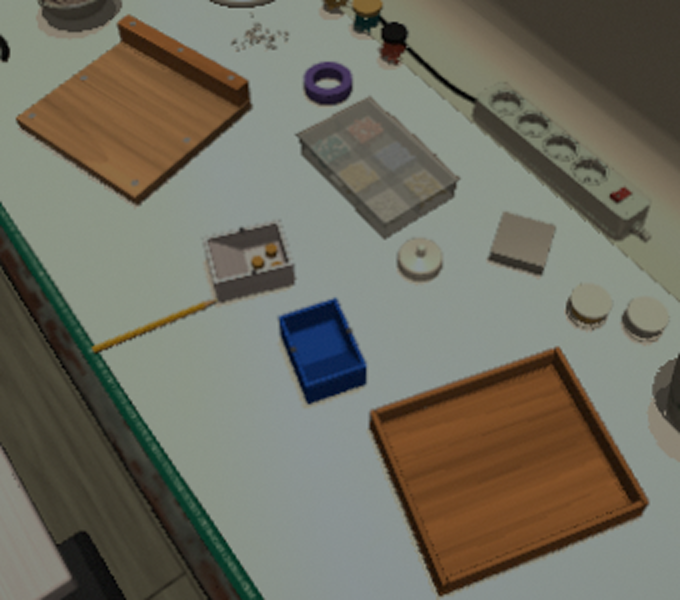

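send_rows(deltas="-40 -44 0 0 0 0 1;-40 -44 0 0 0 0 1;-40 -44 0 0 0 0 1;-40 -44 0 0 0 0 1;-40 -44 0 0 0 0 1")

```text
time: 1.52
position: [0.335, 0.3021, 0.2926]
tool_rot: [0.186, 0.983, 0.0, 0.001]
ft_force: [0.7, -0.2, 0.2]
grip_width: 0.087
grip_force: 0.0
```

```bash
cat > log.py <<'E'
from h import *
import pickle,os
o=robot.get_obs(); L=pickle.load(open("log.pkl","rb")) if os.path.exists("log.pkl") else []
L.append((o["q"],o["position"],o["tool_rot"])); pickle.dump(L,open("log.pkl","wb"))
print(o["time"],o["q"].round(3),o["position"].round(4),o["tool_rot"].round(4))
E
python3 log.py
```

```text
1.525 [ 0.485  0.294  1.852 -0.     0.995 -0.711] [0.335  0.3021 0.2926] [1.860e-01 9.825e-01 4.000e-04 6.000e-04]
```

send_rows(deltas="0 0 0 0 -10 0 1;0 0 0 0 -10 0 1;0 0 0 0 -10 0 1;0 0 0 0 -10 0 1;0 0 0 0 -10 0 1;0 0 0 0 -10 0 1")

```text
time: 2.28
position: [0.3342, 0.3021, 0.2922]
tool_rot: [0.165, 0.862, -0.093, 0.47]
ft_force: [0.1, -1.0, -0.1]
grip_width: 0.0871
grip_force: 0.0
```

```bash
python3 log.py
```

```text
2.275 [ 0.913  0.447  2.072 -1.41   0.961  0.81 ] [0.3342 0.3021 0.2922] [ 0.1647  0.8623 -0.0929  0.4697]
```

send_rows(deltas="0 0 0 10 10 0 1;0 0 0 10 10 0 1;0 0 0 10 10 0 1")

```text
time: 2.65
position: [0.3339, 0.3021, 0.2917]
tool_rot: [0.268, 0.903, -0.227, 0.247]
ft_force: [0.9, -0.7, 0.3]
grip_width: 0.0867
grip_force: 0.0
```

```bash
python3 log.py
```

```text
2.65 [ 0.808  0.441  1.795 -0.706  1.218  0.174] [0.3339 0.3021 0.2917] [ 0.268   0.9032 -0.2271  0.2466]
```

```bash
cat > kin.py <<'E'
import numpy as np,pickle
from scipy.spatial.transform import Rotation as R
from scipy.optimize import least_squares
def fk(p,q):
    d1,a1,b1,L2,a3,d4,b4,b5,d6,o6,ex=p
    T=np.zeros(3);Q=R.identity()
    def mv(x,y,z):
        nonlocal T; T=T+Q.apply([x,y,z])
    Q=R.from_euler('z',q[0]); mv(a1,b1,d1); Q=Q*R.from_euler('y',q[1]); mv(0,0,L2)
    Q=Q*R.from_euler('y',q[2]); mv(a3,0,d4); Q=Q*R.from_euler('z',q[3]); mv(ex,b4,0)
    Q=Q*R.from_euler('y',q[4]); mv(0,b5,d6); Q=Q*R.from_euler('z',q[5]+o6)
    return T,Q
def res(p,q,pos,quat):
    T,Q=fk(p,q); return np.r_[(T-pos)*10,(R.from_quat(quat).inv()*Q).as_rotvec()]
if __name__=="__main__":
    L=pickle.load(open("log.pkl","rb"))
    L=L+[(np.array([1.01749561e+00,5.27493651e-01,1.43266125e+00,0,1.18142129e+00,-1.78485249e-01]),np.array([0.22877122,0.58161702,0.29226467]),np.array([1.86313875e-01,9.82490275e-01,0,0]))]
    best=None
    for o in (0,1.57,-1.57,3.14):
        f=lambda p:np.r_[np.concatenate([res(p,*l) for l in L]),.001*np.array(p)[[1,2,4,7,10]]]
        s=least_squares(f,[.3,0,0,.4,0,.4,.1,0,.15,o,0])
        if best is None or s.cost<best.cost: best=s
    print(best.cost,best.x.round(4)); np.save("p.npy",best.x)
    for l in L: print(res(best.x,*l).round(4))
E
python3 kin.py
```

```text
1.2862776804663675e-08 [ 0.2742 -0.      0.111   0.588   0.1141  0.3917  0.     -0.      0.2358
  1.5708  0.    ]
[-0.  0. -0.  0. -0.  0.]
[ 0.  0.  0.  0. -0.  0.]
[-0.  0. -0.  0. -0.  0.]
[ 0. -0.  0. -0. -0. -0.]
```

```bash
cat > ik.py <<'E'
from kin import *
p=np.load("p.npy")
LO=np.array([-3.08,-.75,.22,-1.43,0,-2.85])+.02; HI=np.array([3.08,2.2,2.44,4.57,2.65,2.85])-.02
def ik(T,Q,q0):
    f=lambda q:np.r_[res(p,q,T,Q.as_quat()),1e-4*(q-q0)]
    s=least_squares(f,np.clip(q0,LO+.001,HI-.001),bounds=(LO,HI))
    return s.x,np.abs(res(p,s.x,T,Q.as_quat())).max()
def pose(g,phi,tilt,sgn):
    """tool pointing down tilted by tilt towards heading phi; tool x = -sgn*heading"""
    d=np.array([np.cos(phi),np.sin(phi),0]);up=np.array([0,0,1.])
    z=-up*np.cos(tilt)+d*np.sin(tilt)
    h=d*np.cos(tilt)+up*np.sin(tilt)   # housing +x
    x=-sgn*h; y=np.cross(z,x)
    Q=R.from_matrix(np.c_[x,y,z]); return np.array(g)-.051*z,Q
def down(g,phi,sgn,q0=None):
    T,Q=pose(g,phi,0,sgn); best=None
    for q6 in (-2,0,2):
        q,e=ik(T,Q,np.array([np.arctan2(g[1],g[0]),.5,1.5,0,1.2,q6]) if q0 is None else q0)
        if best is None or e<best[1]: best=(q,e)
    return best
E
cat > plan.py <<'E'
from ik import *
c=np.array([.513,-.306])
for deg in range(0,360,20):
  for s in (1,-1):
    phi=np.radians(deg);d=np.array([np.cos(phi),np.sin(phi)])
    g=np.r_[c+d*.045,.15]
    q,e=down(g,phi,s)
    if e>.01: continue
    mt=0;mv=0
    for t in range(5,98,4):
        T,Q=pose(g,phi,np.radians(t),s); qn,e=ik(T,Q,q)
        if e>.01: break
        mv=max(mv,np.abs(qn-q).max());q=qn;mt=t
    print(deg,s,mt,round(mv,2),q.round(2))
E
python3 plan.py
```

```text
0 1 21 0.13 [-0.8   0.58  1.72  0.45  0.62 -2.71]
0 -1 97 0.22 [-1.12  1.19  2.05  2.01  1.73 -1.66]
20 1 13 0.09 [-0.75  0.6   1.62  0.26  0.83 -2.83]
20 -1 97 0.13 [-1.16  1.14  1.87  1.64  1.68 -1.45]
40 -1 97 0.11 [-1.15  1.13  1.67  1.35  1.78 -1.24]
60 -1 97 0.1 [-1.09  1.16  1.46  1.13  1.95 -1.09]
80 1 97 0.09 [-1.01  1.2   1.25  0.94  2.17  2.12]
80 -1 97 0.09 [-1.01  1.2   1.25  0.94  2.17 -1.03]
100 1 97 0.09 [-0.92  1.24  1.07  0.73  2.39  2.09]
100 -1 97 0.09 [-0.92  1.24  1.07  0.73  2.39 -1.05]
120 1 97 0.11 [-0.82  1.28  0.94  0.43  2.58  1.92]
120 -1 97 0.11 [-0.82  1.28  0.94  0.43  2.58 -1.23]
140 1 93 0.12 [-0.72  1.28  0.87 -0.04  2.62  1.54]
140 -1 93 0.12 [-0.72  1.28  0.87 -0.04  2.62 -1.6 ]
160 1 97 0.11 [-0.62  1.3   0.87 -0.54  2.61  1.13]
160 -1 97 0.11 [-0.62  1.3   0.87 -0.54  2.61 -2.01]
180 1 97 0.09 [-0.52  1.28  0.95 -0.86  2.43  0.92]
180 -1 97 0.09 [-0.52  1.28  0.95 -0.86  2.43 -2.22]
200 1 97 0.09 [-0.44  1.24  1.09 -1.06  2.21  0.87]
200 -1 97 0.09 [-0.44  1.24  1.09 -1.06  2.21 -2.27]
220 1 97 0.11 [-0.37  1.19  1.27 -1.24  1.98  0.93]
240 1 89 0.11 [-0.33  1.09  1.5  -1.39  1.66  1.02]
260 1 57 0.12 [-0.4   0.78  1.74 -1.38  0.98  0.83]
260 -1 13 0.09 [-0.7   0.61  1.61 -0.27  0.83  2.79]
280 1 41 0.21 [-0.54  0.64  1.84 -1.32  0.53  0.43]
280 -1 25 0.15 [-0.64  0.6   1.72 -0.57  0.57  2.78]
300 1 37 0.47 [-0.64  0.6   1.89 -1.39  0.25  0.15]
300 -1 33 0.34 [-0.65  0.59  1.85 -0.93  0.26  2.82]
320 1 33 0.13 [-0.73  0.57  1.89  0.18  0.1  -1.78]
320 -1 97 2.33 [-0.74  1.24  2.16  3.09  1.95 -1.58]
340 1 29 0.24 [-0.79  0.57  1.84  0.69  0.34 -2.62]
340 -1 97 0.45 [-0.97  1.24  2.16  2.49  1.9  -1.73]
```

```bash
cat > rows.py <<'E'
from ik import *
import sys
from rig import robot
def rows(T,Q,n=None,grip=1,start=None,q=None):
    o=robot.get_obs(); T0,Q0=(o["position"],R.from_quat(o["tool_rot"])) if start is None else start
    q=o["q"] if q is None else q
    rv=(Q0.inv()*Q).as_rotvec(); D=np.linalg.norm(T-T0)*1000; A=np.degrees(np.linalg.norm(rv))
    if n is None: n=int(max(1,np.ceil(D/50),np.ceil(A/9.5)))
    c,C=T0,Q0; out=[]; me=mv=0
    for i in range(1,n+1):
        Ti=T0+(T-T0)*i/n; Qi=Q0*R.from_rotvec(rv*i/n)
        s=np.round(C.inv().apply(Ti-c)*1000); w=np.round(np.degrees((C.inv()*Qi).as_rotvec()),1)
        c=c+C.apply(s/1000); C=C*R.from_rotvec(np.radians(w))
        qn,e=ik(c,C,q); me=max(me,e); mv=max(mv,(np.abs(qn-q)/np.array([2.79,2.79,3.14,3.14,3.14,3.14])/.125).max()); q=qn
        out.append("%g %g %g %g %g %g %g"%(*s,*w,grip))
    for i in range(0,n,10): print(";".join(out[i:i+10]).replace("-0 ","0 "))
    print("n",n,"D",D.round(),"A",A.round(),"ikerr",round(me,3),"speedfrac",round(mv,2),"q",q.round(2))
    return c,C,q
E
python3 - <<'E'
from rows import *
r=np.radians
for s in (1,-1):
  print(s,"pick",down([.449,.021,.03],r(-21.4),s),"tray",down([.513,-.27,.16],r(80),s),"fence",down([.497,.311,.04],r(16.1),s))
rows(*pose([.449,.021,.18],r(-21.4),0,1))
E
```

```text
1 pick (array([-2.02792477e-01,  7.07141747e-01,  2.01931973e+00,  3.41516022e-08,
        4.15131194e-01, -1.40008901e+00]), np.float64(1.6778881793607717e-08)) tray (array([-6.77142354e-01,  5.71959128e-01,  1.62439367e+00,  7.65623289e-09,
        9.45239861e-01,  2.63898259e+00]), np.float64(7.336484165726045e-09)) fence (array([ 3.68663077e-01,  7.65064389e-01,  1.66747553e+00,  1.04989018e-08,
        7.09052746e-01, -1.48313190e+00]), np.float64(8.195981234350543e-09))
-1 pick (array([-2.02792464e-01,  7.07141748e-01,  2.01931972e+00, -2.56595703e-08,
        4.15131197e-01,  1.74150372e+00]), np.float64(1.2687406944295266e-08)) tray (array([-6.77142348e-01,  5.71959128e-01,  1.62439367e+00, -8.48024533e-09,
        9.45239862e-01, -5.02610038e-01]), np.float64(6.825626677720559e-09)) fence (array([ 3.68663083e-01,  7.65064390e-01,  1.66747552e+00, -1.02677942e-08,
        7.09052747e-01,  1.65846079e+00]), np.float64(7.326540172194414e-09))
-22 -18 34 -3 4.8 -1.6 1;-24 -20 31 -2.9 4.7 -1.6 1;-26 -23 27 -3 4.8 -1.6 1;-28 -25 25 -3 4.7 -1.6 1;-29 -26 20 -2.9 4.8 -1.6 1;-29 -29 17 -3 4.7 -1.6 1;-30 -30 13 -3 4.8 -1.6 1
n 7 D 310.0 A 41.0 ikerr 0.0 speedfrac 0.74 q [-0.2   0.4   1.93  0.    0.82 -1.4 ]
```

```bash
python3 - <<'E'
from rows import *
r=np.radians
a=rows(*pose([.40,.15,.22],r(69),0,-1))
rows(*pose([.449,.021,.18],r(-21.4),0,-1),start=a[:2],q=a[2])
E
```

```text
-9 -7 12 0.9 4.1 7.5 1;-11 -5 11 1 4.1 7.4 1;-13 -4 11 0.9 4.2 7.5 1;-13 -2 10 1 4.1 7.5 1;-14 0 8 0.9 4.1 7.4 1;-15 2 8 0.9 4.1 7.5 1;-15 5 7 1 4.1 7.5 1;-14 6 5 0.9 4.2 7.5 1;-14 8 4 1 4.1 7.4 1;-14 10 3 0.9 4.1 7.5 1
n 10 D 167.0 A 86.0 ikerr 0.0 speedfrac 0.23 q [0.09 0.3  1.93 0.   0.91 0.46]
-10 9 4 0 0 9 1;-9 11 4 0 0 9.1 1;-7 12 4 0 0 9 1;-5 13 4 0 0 9.1 1;-3 13 4 0 0 9 1;0 14 4 0 0 9 1;1 13 4 0 0 9.1 1;4 14 4 0 0 9 1;5 12 4 0 0 9 1;8 12 4 0 0 9.1 1
n 10 D 143.0 A 90.0 ikerr 0.0 speedfrac 0.33 q [-0.2   0.39  1.92  0.    0.82  1.74]
```

send_rows(deltas="-9 -7 12 0.9 4.1 7.5 1;-11 -5 11 1 4.1 7.4 1;-13 -4 11 0.9 4.2 7.5 1;-13 -2 10 1 4.1 7.5 1;-14 0 8 0.9 4.1 7.4 1;-15 2 8 0.9 4.1 7.5 1;-15 5 7 1 4.1 7.5 1;-14 6 5 0.9 4.2 7.5 1;-14 8 4 1 4.1 7.4 1;-14 10 3 0.9 4.1 7.5 1", newtons=40)

```text
time: 3.9
position: [0.4013, 0.1483, 0.2717]
tool_rot: [0.825, 0.565, 0.003, 0.001]
ft_force: [-0.3, 0.6, -0.4]
grip_width: 0.0868
grip_force: 0.0
```

send_rows(deltas="-10 9 4 0 0 9 1;-9 11 4 0 0 9.1 1;-7 12 4 0 0 9 1;-5 13 4 0 0 9.1 1;-3 13 4 0 0 9 1;0 14 4 0 0 9 1;1 13 4 0 0 9.1 1;4 14 4 0 0 9 1;5 12 4 0 0 9 1;8 12 4 0 0 9.1 1")

```text
time: 5.15
position: [0.4504, 0.0196, 0.2319]
tool_rot: [0.982, -0.187, 0.003, 0.0]
ft_force: [-0.5, -0.6, -0.6]
grip_width: 0.087
grip_force: 0.0
```

```bash
python3 - <<'E'
from h import *
from rows import rows,pose
c=cam("wrist"); save(c,"w1"); W=cloud(c)
o=robot.get_obs();print(o["time"],o["position"],o["tool_rot"])
P=W.reshape(-1,3)
m=(abs(P[:,0]-.449)<.06)&(abs(P[:,1]-.021)<.06)&(P[:,2]>.032)&(P[:,2]<.044)
print(m.sum(),cv2.minAreaRect((P[m][:,:2]*1000).astype(np.float32)),np.median(P[m][:,2]))
rows(*pose([.452,.020,.022],np.radians(-21.4),0,-1))
E
```

```text
5.2 [0.45151695 0.01825018 0.23168671] [ 9.81871853e-01 -1.89513222e-01  3.47223962e-03  5.88138868e-04]
1956 ((449.50677490234375, 21.599069595336914), (62.671592712402344, 84.40618133544922), 69.97740173339844) 0.037591417592836844
0 0 40 0 -0.1 -0.1 1;-1 -1 39 0 -0.1 -0.1 1;0 0 40 0 -0.1 -0.1 1;0 -1 40 0 -0.1 -0.1 1
n 4 D 159.0 A 1.0 ikerr 0.0 speedfrac 0.28 q [-0.2   0.73  2.01  0.    0.4   1.74]
```

View pics/w1.png

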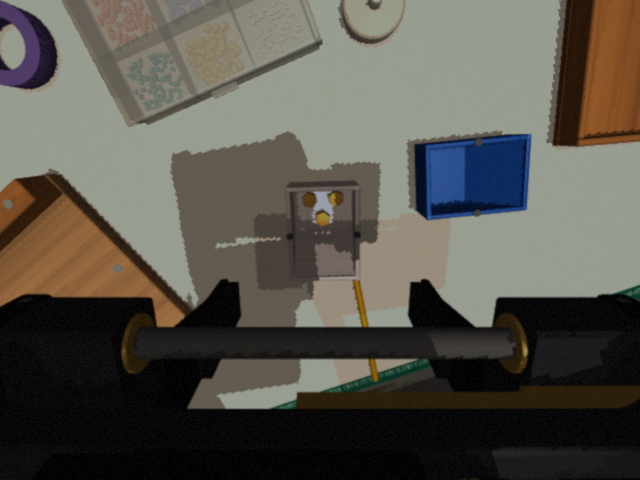

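```bash
python3 - <<'E'
from rows import *
rows(*pose([.4533,.0202,.025],np.radians(-20),0,-1),n=6)
E
```

```text
0 0 26 0 -0.1 -0.3 1;0 -1 26 0 0 -0.3 1;0 0 26 0 -0.1 -0.3 1;0 -1 26 0 -0.1 -0.3 1;0 0 26 0 0 -0.3 1;0 0 26 0 -0.1 -0.3 1
n 6 D 156.0 A 2.0 ikerr 0.0 speedfrac 0.18 q [-0.2   0.72  2.01  0.    0.41  1.72]
```

send_rows(deltas="0 0 26 0 -0.1 -0.3 1;0 -1 26 0 0 -0.3 1;0 0 26 0 -0.1 -0.3 1;0 -1 26 0 -0.1 -0.3 1;0 0 26 0 0 -0.3 1;0 0 26 0 -0.1 -0.3 1;0 0 0 0 0 0 1", newtons=50)

```text
time: 6.08
position: [0.4506, 0.0221, 0.0747]
tool_rot: [0.986, -0.169, -0.002, -0.0]
ft_force: [0.1, 0.4, -0.0]
grip_width: 0.087
grip_force: 0.0
```

send_rows(deltas="0 0 0 0 0 0 0.6;0 0 0 0 0 0 0.6;0 0 0 0 0 0 0.6;0 0 0 0 0 0 0.6;0 0 0 0 0 0 0.6;0 0 0 0 0 0 0.6")

```text
time: 6.82
position: [0.4516, 0.0217, 0.0767]
tool_rot: [0.986, -0.169, -0.0, -0.0]
ft_force: [-0.3, -0.4, 7.0]
grip_width: 0.0616
grip_force: 50.0
```

```bash
python3 - <<'E'
from rows import *
o=robot.get_obs(); z=R.from_quat(o["tool_rot"]).apply([0,0,1]); g=o["position"]+.051*z; print(g)
a=rows(o["position"]+np.array([0,0,.135]),R.from_quat(o["tool_rot"]),n=5,grip=.6)
phi=np.radians(60);d=np.array([np.cos(phi),np.sin(phi)])
gt=np.r_[np.array([.513,-.306])+d*.045,.16]
b=rows(*pose(gt,phi,0,-1),n=10,grip=.6,start=a[:2],q=a[2])
E
```

```text
[0.45154681 0.02174051 0.02565244]
0 0 -27 0 0 0 0.6;0 0 -27 0 0 0 0.6;0 0 -27 0 0 0 0.6;0 0 -27 0 0 0 0.6;0 0 -27 0 0 0 0.6
n 5 D 135.0 A 0.0 ikerr 0.0 speedfrac 0.19 q [-0.2   0.43  1.94  0.    0.77  1.71]
18 24 0 0 0 -7.9 0.6;14 27 0 0 0 -8 0.6;10 28 0 0 0 -7.9 0.6;6 30 0 0 0 -8 0.6;2 30 0 0 0 -7.9 0.6;-2 29 0 0 0 -8 0.6;-6 30 0 0 0 -7.9 0.6;-11 28 0 0 0 -8 0.6;-14 27 0 0 0 -7.9 0.6;-17 24 0 0 0 -8 0.6
n 10 D 301.0 A 79.0 ikerr 0.0 speedfrac 0.5 q [-0.65  0.59  1.58  0.    0.97 -0.13]
```

send_rows(deltas="0 0 -27 0 0 0 0.6;0 0 -27 0 0 0 0.6;0 0 -27 0 0 0 0.6;0 0 -27 0 0 0 0.6;0 0 -27 0 0 0 0.6;0 0 0 0 0 0 0.6")

```text
time: 7.58
position: [0.4521, 0.0216, 0.2121]
tool_rot: [0.986, -0.169, 0.001, -0.0]
ft_force: [0.1, 0.4, -2.3]
grip_width: 0.0615
grip_force: 50.0
```

send_rows(deltas="18 24 0 0 0 -7.9 0.6;14 27 0 0 0 -8 0.6;10 28 0 0 0 -7.9 0.6;6 30 0 0 0 -8 0.6;2 30 0 0 0 -7.9 0.6;-2 29 0 0 0 -8 0.6;-6 30 0 0 0 -7.9 0.6;-11 28 0 0 0 -8 0.6;-14 27 0 0 0 -7.9 0.6;-17 24 0 0 0 -8 0.6")

```text
time: 8.82
position: [0.5344, -0.267, 0.2079]
tool_rot: [0.865, 0.502, -0.001, -0.003]
ft_force: [0.2, 0.2, -2.9]
grip_width: 0.0618
grip_force: 50.0
```

```bash
python3 - <<'E'
from rows import *
phi=np.radians(60);d=np.array([np.cos(phi),np.sin(phi)])
gt=np.r_[np.array([.513,-.306])+d*.045,.16]
a=rows(*pose(gt,phi,np.radians(48),-1),n=8,grip=.6)
rows(*pose(gt,phi,np.radians(98),-1),n=8,grip=.6,start=a[:2],q=a[2])
from h import *
print(robot.find_in("scene","housing") if 0 else robot.get_obs()["position"])
E
```

```text
-5 0 2 -0.1 6 0 0.6;-4 0 1 0 6 0 0.6;-5 0 1 -0.1 6 0 0.6;-5 0 0 0 6 0 0.6;-5 1 -1 -0.1 6 0.1 0.6;-5 0 0 0 6 0 0.6;-5 0 -2 -0.1 6 0 0.6;-5 0 -2 0 6 0 0.6
n 8 D 40.0 A 48.0 ikerr 0.0 speedfrac 0.32 q [-0.99  0.76  1.56  0.75  1.36 -0.84]
-5 0 2 0 6.2 0 0.6;-5 0 2 0 6.3 0 0.6;-5 0 1 0 6.2 0 0.6;-6 0 1 0 6.3 0 0.6;-5 0 0 0 6.2 0 0.6;-5 0 0 0 6.3 0 0.6;-5 0 -2 0 6.2 0 0.6;-6 0 -1 0 6.3 0 0.6
n 8 D 43.0 A 50.0 ikerr 0.0 speedfrac 0.2 q [-1.09  1.15  1.46  1.14  1.97 -1.09]
[ 0.53443881 -0.26700263  0.20789098]
```

send_rows(deltas="-5 0 2 -0.1 6 0 0.6;-4 0 1 0 6 0 0.6;-5 0 1 -0.1 6 0 0.6;-5 0 0 0 6 0 0.6;-5 1 -1 -0.1 6 0.1 0.6;-5 0 0 0 6 0 0.6;-5 0 -2 -0.1 6 0 0.6;-5 0 -2 0 6 0 0.6")

```text
time: 9.82
position: [0.5163, -0.3, 0.1943]
tool_rot: [0.792, 0.455, 0.354, -0.203]
ft_force: [-0.2, -0.0, -3.2]
grip_width: 0.0615
grip_force: 50.0
```

send_rows(deltas="-5 0 2 0 6.2 0 0.6;-5 0 2 0 6.3 0 0.6;-5 0 1 0 6.2 0 0.6;-6 0 1 0 6.3 0 0.6;-5 0 0 0 6.2 0 0.6;-5 0 0 0 6.3 0 0.6;-5 0 -2 0 6.2 0 0.6;-6 0 -1 0 6.3 0 0.6;0 0 0 0 0 0 0.6;0 0 0 0 0 0 0.6")

```text
time: 11.08
position: [0.5113, -0.3101, 0.1543]
tool_rot: [0.569, 0.328, 0.654, -0.375]
ft_force: [0.1, -0.3, -2.0]
grip_width: 0.062
grip_force: 50.0
```

send_rows(deltas="0 0 0 0 0 0 0.6;0 0 0 0 0 0 0.6;0 0 0 0 0 0 0.6;0 0 0 0 0 0 0.6")

```text
time: 11.58
position: [0.5113, -0.3103, 0.1554]
tool_rot: [0.568, 0.328, 0.655, -0.375]
ft_force: [0.0, 0.3, -3.0]
grip_width: 0.0612
grip_force: 50.0
```

```bash
python3 - <<'E'
from h import *
for n in ("scene","side","wrist"):
    c=cam(n); save(c,n+"2"); W=cloud(c)
    for r in robot.cut_out(n,"blank_0")[:5]:
        Q=W[r["region"]]; print(n,round(r["p"],2),np.round(r["box"]),np.nanmedian(Q,0).round(3))
a=cv2.imread("pics/scene2.png")[250:450,260:480]; b=cv2.imread("pics/wrist2.png")
cv2.imwrite("pics/t2.png",np.hstack([cv2.resize(a,(440,400),interpolation=cv2.INTER_CUBIC),cv2.resize(b,(360,400))]))
o=robot.get_obs(); print(o["time"],o["position"],R.from_quat(o["tool_rot"]).as_matrix()[:,2])
E
```

```text
11.875 [ 0.51129218 -0.31026999  0.15504362] [0.49818703 0.85581435 0.13925332]
```

View pics/t2.png

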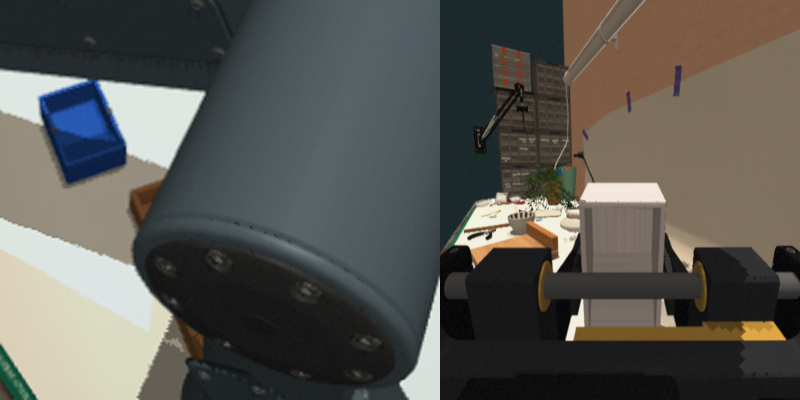

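```bash
python3 - <<'E'
from rows import *
phi=np.radians(60);d=np.array([np.cos(phi),np.sin(phi)])
a=rows(*pose([.53,-.24,.22],phi,0,-1),n=10,grip=.6)
rows(*pose([.50,-.12,.22],np.radians(38),0,-1),n=4,grip=.6,start=a[:2],q=a[2])
E
```

```text
11 -2 9 0 -9.8 0 0.6;11 -2 6 0.1 -9.8 0 0.6;13 -2 5 0 -9.8 0 0.6;13 -2 2 0 -9.8 0 0.6;14 -1 0 0.1 -9.8 0 0.6;13 -2 -2 0 -9.8 0 0.6;13 -2 -5 0 -9.8 0 0.6;12 -2 -7 0.1 -9.8 0 0.6;10 -2 -8 0 -9.8 0 0.6;9 -2 -10 0 -9.8 0 0.6
n 10 D 137.0 A 98.0 ikerr 0.0 speedfrac 0.49 q [-0.62  0.49  1.57  0.    1.08 -0.09]
22 -21 0 0 0 5.5 0.6;20 -24 0 0 0 5.5 0.6;18 -25 0 0 0 5.5 0.6;15 -27 -1 0 0 5.5 0.6
n 4 D 124.0 A 22.0 ikerr 0.0 speedfrac 0.36 q [-0.45  0.41  1.73  0.    1.    0.45]
```

send_rows(deltas="11 -2 9 0 -9.8 0 0.6;11 -2 6 0.1 -9.8 0 0.6;13 -2 5 0 -9.8 0 0.6;13 -2 2 0 -9.8 0 0.6;14 -1 0 0.1 -9.8 0 0.6;13 -2 -2 0 -9.8 0 0.6;13 -2 -5 0 -9.8 0 0.6;12 -2 -7 0.1 -9.8 0 0.6;10 -2 -8 0 -9.8 0 0.6;9 -2 -10 0 -9.8 0 0.6")

```text
time: 13.12
position: [0.5286, -0.2389, 0.2712]
tool_rot: [0.866, 0.499, -0.002, 0.0]
ft_force: [-0.2, -0.0, -3.5]
grip_width: 0.0614
grip_force: 50.0
```

send_rows(deltas="22 -21 0 0 0 5.5 0.6;20 -24 0 0 0 5.5 0.6;18 -25 0 0 0 5.5 0.6;15 -27 -1 0 0 5.5 0.6;0 0 0 0 0 0 0.6")

```text
time: 13.75
position: [0.4975, -0.1174, 0.271]
tool_rot: [0.945, 0.326, -0.001, -0.002]
ft_force: [0.5, -0.7, -1.9]
grip_width: 0.0619
grip_force: 50.0
```

```bash
cat > look.py <<'E'
from h import *
for n in ("scene","wrist"):
    c=cam(n); save(c,n+"3"); W=cloud(c)
    for r in robot.cut_out(n,"blank_0")[:5]:
        Q=W[r["region"]]; print(n,round(r["p"],2),np.round(r["box"]),np.nanmedian(Q,0).round(3))
a=cv2.imread("pics/scene3.png")[250:450,260:480]; b=cv2.imread("pics/wrist3.png")
cv2.imwrite("pics/t3.png",np.hstack([cv2.resize(a,(440,400),interpolation=cv2.INTER_CUBIC),cv2.resize(b,(360,400))]))
E
python3 look.py
```

```text
scene 0.51 [392. 364. 401. 369.] [ 0.527 -0.31   0.017]
scene 0.38 [378. 364. 386. 372.] [ 0.503 -0.295  0.017]
scene 0.37 [384. 367. 390. 371.] [ 0.515 -0.302  0.017]
wrist 0.66 [440. 301. 451. 315.] [ 0.502 -0.288  0.016]
wrist 0.37 [464. 292. 476. 297.] [ 0.53  -0.302  0.012]
wrist 0.27 [433.   4. 518.  92.] [ 0.705 -0.129  0.018]
wrist 0.16 [246. 217. 403. 398.] [ 0.505 -0.115  0.215]
```

View pics/t3.png

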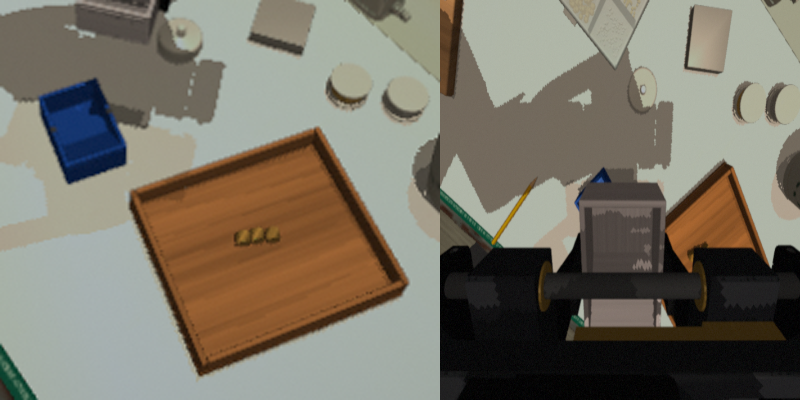

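```bash
python3 - <<'E'
from rows import *
phi=np.radians(16.1);d=np.array([np.cos(phi),np.sin(phi)])
g=np.array([.538,.323])-d*.065
rows(*pose([*g,.17],phi,0,-1),n=10,grip=.6)
E
```

```text
24 -35 5 0 0 2.2 0.6;23 -36 5 0 0 2.2 0.6;22 -37 5 0 0 2.2 0.6;20 -38 5 0 0 2.1 0.6;18 -38 5 0 0 2.2 0.6;18 -39 5 0 0 2.2 0.6;15 -40 5 0 0 2.2 0.6;15 -40 5 0 0 2.2 0.6;12 -41 5 0 0 2.2 0.6;11 -41 5 0 0 2.2 0.6
n 10 D 430.0 A 22.0 ikerr 0.0 speedfrac 0.32 q [ 0.37  0.54  1.65 -0.    0.95  1.66]
```

send_rows(deltas="24 -35 5 0 0 2.2 0.6;23 -36 5 0 0 2.2 0.6;22 -37 5 0 0 2.2 0.6;20 -38 5 0 0 2.1 0.6;18 -38 5 0 0 2.2 0.6;18 -39 5 0 0 2.2 0.6;15 -40 5 0 0 2.2 0.6;15 -40 5 0 0 2.2 0.6;12 -41 5 0 0 2.2 0.6;11 -41 5 0 0 2.2 0.6")

```text
time: 15.2
position: [0.4758, 0.3064, 0.221]
tool_rot: [0.99, 0.139, 0.0, 0.0]
ft_force: [1.0, -0.4, -2.1]
grip_width: 0.0618
grip_force: 50.0
```

```bash
python3 - <<'E'
from h import *
c=cam("wrist"); W=cloud(c); P=W.reshape(-1,3); P=P[~np.isnan(P[:,0])]
save(c,"w4")
o=robot.get_obs(); T=o["position"];Q=R.from_quat(o["tool_rot"]); print(o["time"],T,Q.as_matrix().round(4).tolist(),o["ft_force"])
# fence top
m=(P[:,2]>.044)&(P[:,2]<.056)&(P[:,0]>.48)&(P[:,0]<.62)&(P[:,1]>.19)&(P[:,1]<.45)
print("fence",m.sum(),cv2.minAreaRect((P[m][:,:2]*1000).astype(np.float32)),np.median(P[m][:,2]))
m=(P[:,2]>.012)&(P[:,2]<.024)&(P[:,0]>.33)&(P[:,0]<.62)&(P[:,1]>.15)&(P[:,1]<.46)
print("board z",m.sum(),np.median(P[m][:,2]))
# housing rim in tool frame
B=Q.inv().apply(P-T)*1000
m=(abs(B[:,0])<60)&(abs(B[:,1])<32)&(B[:,2]>30)&(B[:,2]<44)
b=B[m]; print("rim",m.sum(),cv2.minAreaRect(b[:,:2].astype(np.float32)),np.median(b[:,2]))
A=np.c_[b[:,:2],np.ones(len(b))]; s=np.linalg.lstsq(A,b[:,2],rcond=None)[0]; r=b[:,2]-A@s; k=abs(r)<2
s=np.linalg.lstsq(A[k],b[k,2],rcond=None)[0]; print("tilt deg",np.degrees(s[:2]),s[2],k.sum())
E
```

```text
15.25 [0.47544505 0.31113177 0.22063203] [[0.9613, 0.2756, 0.0017], [0.2756, -0.9613, 0.0046], [0.0029, -0.004, -1.0]] [ 0.36690777  4.31720726 -3.27923935]
fence 8751 ((546.9991455078125, 327.5249328613281), (21.420961380004883, 208.96176147460938), 15.943094253540039) 0.049875805854501326
board z 20919 0.01797259338856474
rim 4119 ((1.7785720825195312, 0.019351959228515625), (77.17033386230469, 63.992408752441406), 0.05630252882838249) 38.90191882493021
tilt deg [-0.20615891  0.48489516] 39.03451140687806 3196
```

View pics/w4.png

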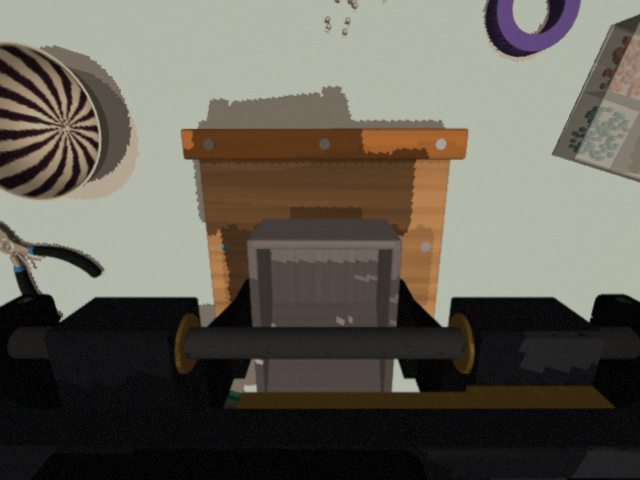

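send_rows(deltas="0 0 0 0 0 0 0.6;0 0 0 0 0 0 0.6", newtons=60)

```text
time: 15.5
position: [0.4754, 0.3045, 0.2211]
tool_rot: [0.99, 0.139, -0.0, 0.001]
ft_force: [0.4, 0.2, -2.4]
grip_width: 0.0615
grip_force: 60.0
```

```bash
python3 - <<'E'
from rows import *
phi=np.radians(15.95);d=np.array([np.cos(phi),np.sin(phi)])
g=np.array([.5364,.3245])-d*.050
o=robot.get_obs();print(o["position"],o["tool_rot"],o["ft_force"])
rows(*pose([*g,.053],phi,0,-1),n=7,grip=.6)
E
```

```text
[0.47538809 0.30447452 0.22113786] [ 9.90223245e-01  1.39490736e-01 -3.33291246e-05  5.08177125e-04] [ 0.36132834  0.24855921 -2.38076763]
2 0 17 0 0 0 0.6;2 -1 16 0 0 0 0.6;2 0 17 0 0 0 0.6;2 0 17 0 0 0 0.6;2 -1 17 0 0 0.1 0.6;2 0 16 0 0 0 0.6;2 -1 17 0.1 0 0 0.6
n 7 D 118.0 A 0.0 ikerr 0.0 speedfrac 0.09 q [0.37 0.74 1.68 0.   0.72 1.67]
```

send_rows(deltas="2 0 17 0 0 0 0.6;2 -1 16 0 0 0 0.6;2 0 17 0 0 0 0.6;2 0 17 0 0 0 0.6;2 -1 17 0 0 0.1 0.6;2 0 16 0 0 0 0.6;2 -1 17 0.1 0 0 0.6;0 0 0 0 0 0 0.6;0 0 0 0 0 0 0.6")

```text
time: 16.62
position: [0.4879, 0.3124, 0.1045]
tool_rot: [0.99, 0.139, 0.0, -0.001]
ft_force: [0.4, 1.1, -2.7]
grip_width: 0.0618
grip_force: 60.0
```

send_rows(deltas="0 0 2 0 0 0 0.6;0 0 2 0 0 0 0.6;0 0 2 0 0 0 0.6;0 0 0 0 0 0 0.6;0 0 0 0 0 0 0.6")

```text
time: 17.25
position: [0.4878, 0.3123, 0.0984]
tool_rot: [0.99, 0.139, 0.0, -0.001]
ft_force: [-0.7, 0.5, -2.5]
grip_width: 0.0617
grip_force: 60.0
```

send_rows(deltas="0 0 1 0 0 0 0.6;0 0 1 0 0 0 0.6;0 0 1 0 0 0 0.6;0 0 0 0 0 0 0.6;0 0 0 0 0 0 0.6")

```text
time: 17.88
position: [0.4877, 0.3123, 0.0953]
tool_rot: [0.99, 0.139, 0.0, -0.001]
ft_force: [1.0, -0.1, -2.1]
grip_width: 0.0615
grip_force: 60.0
```

send_rows(deltas="2 0 0 0 0 0 0.6;2 0 0 0 0 0 0.6;1 0 0 0 0 0 0.6;0 0 0 0 0 0 0.6;0 0 0 0 0 0 0.6")

```text
time: 18.5
position: [0.4925, 0.3136, 0.0953]
tool_rot: [0.99, 0.139, 0.0, -0.001]
ft_force: [-0.5, 0.4, -2.6]
grip_width: 0.0617
grip_force: 60.0
```

send_rows(deltas="1 0 0 0 0 0 0.6;1 0 0 0 0 0 0.6;1 0 0 0 0 0 0.6;1 0 0 0 0 0 0.6;0 0 0 0 0 0 0.6")

```text
time: 19.12
position: [0.4965, 0.3148, 0.0954]
tool_rot: [0.99, 0.139, 0.0, -0.001]
ft_force: [-0.3, 0.8, -3.7]
grip_width: 0.0617
grip_force: 60.0
```

send_rows(deltas="0.5 0 0 0 0 0 0.6;0.5 0 0 0 0 0 0.6;0 0 0 0 0 0 0.6")

```text
time: 19.5
position: [0.4969, 0.3149, 0.0953]
tool_rot: [0.99, 0.139, -0.0, -0.001]
ft_force: [-0.3, 0.2, -2.2]
grip_width: 0.0615
grip_force: 60.0
```

send_rows(deltas="0.5 0 0 0 0 0 0.6;0.5 0 0 0 0 0 0.6;0 0 0 0 0 0 0.6;0 0 0 0 0 0 0.6")

```text
time: 20.0
position: [0.4971, 0.315, 0.0951]
tool_rot: [0.99, 0.139, -0.001, -0.0]
ft_force: [-4.5, -1.3, -1.2]
grip_width: 0.0621
grip_force: 60.0
```

send_rows(deltas="0 0 0.5 0 0 0 0.6;0 0 0.5 0 0 0 0.6;0 0 0 0 0 0 0.6;0 0 0 0 0 0 0.6")

```text
time: 20.5
position: [0.4971, 0.315, 0.0947]
tool_rot: [0.99, 0.139, -0.001, -0.0]
ft_force: [-6.9, -1.7, 2.8]
grip_width: 0.0615
grip_force: 60.0
```

send_rows(deltas="0 0 0.5 0 0 0 0.6;0 0 0.5 0 0 0 0.6;0.5 0 0 0 0 0 0.6;0 0 0 0 0 0 0.6;0 0 0 0 0 0 0.6")

```text
time: 21.12
position: [0.4971, 0.315, 0.0947]
tool_rot: [0.99, 0.139, -0.002, -0.0]
ft_force: [-7.4, -3.3, 9.9]
grip_width: 0.0613
grip_force: 60.0
```

send_rows(deltas="0.5 0 0.5 0 0 0 0.6;0.5 0 0.5 0 0 0 0.6;0.5 0 0 0 0 0 0.6;0 0 0 0 0 0 0.6;0 0 0 0 0 0 0.6")

```text
time: 21.75
position: [0.4973, 0.3151, 0.0947]
tool_rot: [0.99, 0.139, -0.003, 0.0]
ft_force: [-11.6, -4.1, 18.6]
grip_width: 0.0616
grip_force: 60.0
```

```bash
cat > chk.py <<'E'
from h import *
for i in range(3):
    c=cam("wrist"); o=robot.get_obs(); Q=R.from_quat(o["tool_rot"]); print(o["time"],o["position"].round(4),"F",o["ft_force"].round(1),"M",o["moment"].round(2),"tool axes",Q.as_matrix().round(4).tolist()[2], "fwd",np.dot(o["ft_force"],[-.9615,-.2747,0]).round(1))
W=cloud(c);P=W.reshape(-1,3);P=P[~np.isnan(P[:,0])];B=Q.inv().apply(P-o["position"])*1000
m=(abs(B[:,0])<60)&(abs(B[:,1])<32)&(B[:,2]>30)&(B[:,2]<44)&(P[:,2]<.062)&(P[:,2]>.053)
print("rim world z",np.median(P[m][:,2]),cv2.minAreaRect((P[m][:,:2]*1000).astype(np.float32)))
p=P[m];A=np.c_[B[m][:,:2],np.ones(len(p))*1]
s=np.linalg.lstsq(A,p[:,2]*1000,rcond=None)[0];k=abs(p[:,2]*1000-A@s)<1.5
s=np.linalg.lstsq(A[k],p[k,2]*1000,rcond=None)[0];print("world slope deg along x,y",np.degrees(s[:2]))
E
python3 chk.py
```

```text
21.8 [0.4972 0.3151 0.0947] F [-12.5  -3.7  17.8] M [-0.78  1.85  0.13] tool axes [-0.0059, -0.0006, -1.0] fwd 13.1
21.85 [0.4973 0.3151 0.0947] F [-12.2  -4.5  19.8] M [-0.75  1.88  0.08] tool axes [-0.0057, -0.0006, -1.0] fwd 12.9
21.9 [0.4973 0.3151 0.0946] F [-10.7  -4.3  17.3] M [-0.76  1.82  0.09] tool axes [-0.0058, -0.0006, -1.0] fwd 11.5
rim world z 0.055715127966631126 ((501.28662109375, 316.2218322753906), (73.5328598022461, 63.894378662109375), 15.84830093383789)
world slope deg along x,y [-0.12525925 -0.05565009]
```

send_rows(deltas="0.5 0 0.5 0 0 0 0.6;0.5 0 0 0 0 0 0.6;0.5 0 0 0 0 0 0.6;0.5 0 0 0 0 0 0.6;0 0 0 0 0 0 0.6;0 0 0 0 0 0 0.6")

```text
time: 22.65
position: [0.4976, 0.3151, 0.0946]
tool_rot: [0.99, 0.139, -0.005, 0.001]
ft_force: [-15.4, -5.3, 24.3]
grip_width: 0.0612
grip_force: 60.0
```

```bash
python3 chk.py
```

```text
22.7 [0.4975 0.3151 0.0946] F [-15.2  -4.6  23.3] M [-0.89  2.38  0.03] tool axes [-0.0097, -0.0003, -1.0] fwd 15.9
22.75 [0.4976 0.3151 0.0946] F [-15.6  -5.2  24.1] M [-0.95  2.34  0.05] tool axes [-0.0097, -0.0003, -1.0] fwd 16.5
22.8 [0.4975 0.3152 0.0946] F [-14.6  -5.6  23.3] M [-0.94  2.37  0.07] tool axes [-0.0097, -0.0003, -1.0] fwd 15.6
rim world z 0.05570849421559368 ((500.91064453125, 316.18896484375), (74.48450469970703, 63.938323974609375), 15.640510559082031)
world slope deg along x,y [-0.08357679 -0.02694964]
```

send_rows(deltas="0.5 0 0 0 0 0 0.6;0.5 0 0 0 0 0 0.6;0.5 0 0 0 0 0 0.6;0.5 0 0 0 0 0 0.6;0.5 0 0 0.0 0 0 0.6;0.5 0 0 0 0 0 0.6;0 0 0 0 0 0 0.6;0 0 0 0 0 0 0.6")

```text
time: 23.8
position: [0.4981, 0.3153, 0.0945]
tool_rot: [0.99, 0.14, -0.008, 0.001]
ft_force: [-19.2, -7.0, 28.2]
grip_width: 0.0618
grip_force: 60.0
```

```bash
python3 chk.py
```

```text
23.85 [0.4981 0.3152 0.0945] F [-19.2  -6.4  27.4] M [-0.94  3.1   0.1 ] tool axes [-0.0158, 0.0, -0.9999] fwd 20.2
23.9 [0.4981 0.3153 0.0945] F [-18.8  -7.1  26.9] M [-0.98  3.17  0.09] tool axes [-0.0157, 0.0, -0.9999] fwd 20.1
23.95 [0.4981 0.3153 0.0945] F [-19.6  -6.8  26.5] M [-0.96  3.06  0.1 ] tool axes [-0.0158, 0.0, -0.9999] fwd 20.7
rim world z 0.05571825318179052 ((501.3800048828125, 316.22998046875), (73.35645294189453, 63.859031677246094), 15.966120719909668)
world slope deg along x,y [-0.04641292 -0.021265  ]
```

send_rows(deltas="0.5 0 -0.5 0 0 0 0.6;0.5 0 -0.5 0 0 0 0.6;0 0 0 0 0 0 0.6;0 0 0 0 0 0 0.6;0 0 0 0 0 0 0.6;0 0 0 0 0 0 0.6")

```text
time: 24.7
position: [0.4983, 0.3153, 0.0945]
tool_rot: [0.99, 0.139, -0.009, 0.001]
ft_force: [-18.5, -5.4, 21.4]
grip_width: 0.0615
grip_force: 60.0
```

```bash
python3 chk.py; python3 - <<'E'
from h import *
c=cam("scene");save(c,"fin"); cv2.imwrite("pics/f.png",cv2.resize(c["image"][120:440,120:480,::-1],None,fx=1.8,fy=1.8))
E
```

```text
24.75 [0.4982 0.3153 0.0945] F [-19.5  -6.5  22.5] M [-0.97  3.05  0.12] tool axes [-0.018, 0.0001, -0.9998] fwd 20.5
24.8 [0.4982 0.3153 0.0945] F [-18.7  -6.4  22.4] M [-0.95  3.01  0.14] tool axes [-0.018, 0.0001, -0.9998] fwd 19.8
24.85 [0.4982 0.3153 0.0945] F [-18.7  -5.6  22.6] M [-1.03  3.07  0.04] tool axes [-0.018, 0.0001, -0.9998] fwd 19.5
rim world z 0.055703453109896876 ((501.3359069824219, 316.1883544921875), (73.73905944824219, 63.94059371948242), 16.168561935424805)
world slope deg along x,y [-0.07521584 -0.05738177]
```

View pics/f.png

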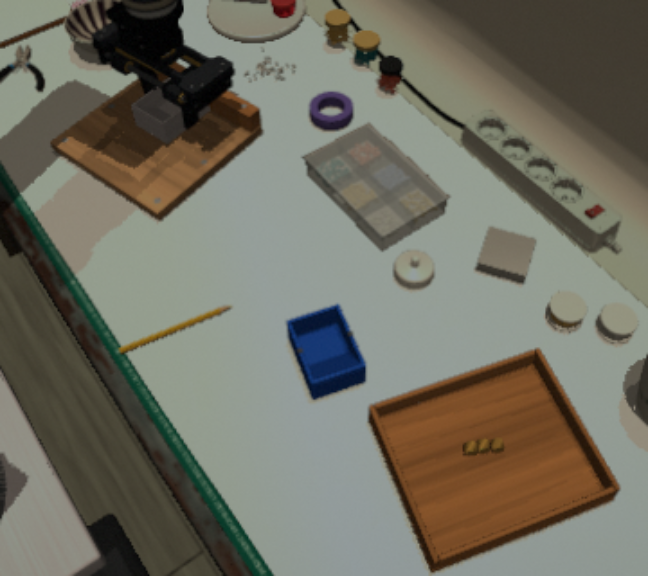

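The picture shows the three blanks in the tray at about (483,447), the housing seated on the hook at (157,115), and the tape roll, block and puck unmoved.

```bash
python3 -c "
from rig import robot
print(robot.hand_in())"
```

```text
the job is handed in; nothing more can be done
None
```

The job is handed in: the three blanks are in the tray, and the empty housing stands flat and square against the fence, still held pressed at about 20 N forward and 22 N down; the tape roll, block and puck stayed where they were.

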